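# Sort the bobbins into the tray's trough and shut the cover

### The job

Sort the grey tray: with the fingertips, sweep the three thread bobbins across the deck and over its edge into the trough along the tray's near side, then push the trough's blue cover over and press it fully shut. Grip and lift nothing; leave the steel thimble and the round puck of beeswax where they lie on the deck, and leave the other things on the bench alone.

Things in the scene. Friction and masses are not known exactly. Their poses are not given: they have to be found in the camera images.
- sorting_tray: grey sorting tray, 176 mm (its x) by 248 mm (its y), fast on the bench; origin at the centre of its underside, z up. Its -x side, with the trough, faces roughly to the robot. Walls 4 mm thick, rims 36 mm above the bench, stand round the back (inner face at x = +84 mm) and the ends (inner faces at y = -118 and +118 mm); a small pouring spout opens in the back wall at its -y corner
- deck (a point): centre of the tray's flat deck, 22 mm above the bench, at x = +18 mm of the tray, axes as the tray's. The deck runs from its open edge above the trough (66 mm to -x of this point) to the back wall (66 mm to +x). Five things stand on it in any order, one in each of five lanes along x: lanes 44 mm apart in y, the middle one at y = 0; things up to 3 mm off them
- trough (a point): centre of the trough's floor, 4 mm above the bench, at x = -66 mm of the tray; axes as the tray's. The trough is 36 mm wide (x, from the front wall to the deck's edge, 18 mm to either side of this point) and 236 mm long (y); its floor lies 18 mm below the deck
- trough_cover (a joint): angle of the blue cover, rad: 0 = fully shut, flat over the trough, its top 39.5 mm above the bench; 1.57 = upright; 2.4 = farthest open, leaning back towards the robot. Its hinge line runs along the tray's y at x = -88.5 mm, 36.5 mm above the bench. Light friction (under 1 N at the free edge) holds it wherever it is left; it does not fall shut by itself
- cover_edge (a point): middle of the cover's free edge at half thickness, 44 mm from the hinge line; moves with the cover. The cover is 236 mm long and 3 mm thick, with an 8 mm lip along the free edge (turned down when shut) and a 50 mm wide middle tab that reaches 11 mm farther
- bobbin_1_center (a point): the middle of a sewing-machine bobbin wound with red thread: a plastic disc 21 mm across and 12 mm high lying flat on the tray's deck, 12 g, this point 6 mm above its underside; when pushed it slides
- bobbin_2_center (a point): the middle of a sewing-machine bobbin wound with cream thread: a plastic disc 21 mm across and 12 mm high lying flat on the tray's deck, 12 g, this point 6 mm above its underside; when pushed it slides
- bobbin_3_center (a point): the middle of a sewing-machine bobbin wound with red thread: a plastic disc 21 mm across and 12 mm high lying flat on the tray's deck, 12 g, this point 6 mm above its underside; when pushed it slides
- thimble_center (a point): the middle of a steel thimble, 18 mm across and 23 mm high, standing open side down on the deck, 15 g; this point is 11.5 mm above the deck; to be left there
- beeswax_center (a point): the middle of a round amber puck of beeswax, 38 mm across and 12 mm high, lying on the deck, 22 g; this point is 6 mm above the deck; to be left there
- linen_tape: roll of beige tape lying on the bench right of the tray, 66 mm across and 19 mm high, origin under its centre; bystander
- tape_measure: red round tape measure lying on the bench right of the tray, 51 x 66 x 19 mm, origin under its centre; bystander
- thread_spool: white thread spool standing on the bench right of the tray, 44 mm across and 60 mm high, origin under its centre; bystander

How it is judged:
On the way:
1. all three bobbins lie in the trough while its cover is still open (x of bobbin_1_center in the frame of trough between -0.019 and 0.019 m and y of bobbin_1_center in the frame of trough between -0.121 and 0.121 m and z of bobbin_1_center in the frame of trough between -0.002 and 0.014 m and x of bobbin_2_center in the frame of trough between -0.019 and 0.019 m and y of bobbin_2_center in the frame of trough between -0.121 and 0.121 m and z of bobbin_2_center in the frame of trough between -0.002 and 0.014 m and x of bobbin_3_center in the frame of trough between -0.019 and 0.019 m and y of bobbin_3_center in the frame of trough between -0.121 and 0.121 m and z of bobbin_3_center in the frame of trough between -0.002 and 0.014 m and value of joint trough_cover above 1 rad), for 0.2 s.
At the end, for the whole second after the job is handed in: the centres of all three bobbins are in the trough (inside its walls, less than 14 mm above its floor) and at rest, the cover is shut (under 0.08 rad), thimble and beeswax are within 20 mm of where they lay, the thimble upright (x of bobbin_1_center in the frame of trough between -0.019 and 0.019 m and y of bobbin_1_center in the frame of trough between -0.121 and 0.121 m and z of bobbin_1_center in the frame of trough between -0.002 and 0.014 m and x of bobbin_2_center in the frame of trough between -0.019 and 0.019 m and y of bobbin_2_center in the frame of trough between -0.121 and 0.121 m and z of bobbin_2_center in the frame of trough between -0.002 and 0.014 m and x of bobbin_3_center in the frame of trough between -0.019 and 0.019 m and y of bobbin_3_center in the frame of trough between -0.121 and 0.121 m and z of bobbin_3_center in the frame of trough between -0.002 and 0.014 m and distance of each of thimble_center, beeswax_center from where it was at the start of the episode below 0.02 m and angle between thimble_center's own z axis and vertical below 0.2 rad and value of joint trough_cover below 0.08 rad and linear speed of each of bobbin_1, bobbin_2, bobbin_3 below 0.02 m/s); the robot touches nothing.
It fails at once if a bobbin, the thimble or the wax is lifted: its centre rises more than 15 mm above its height on the deck (height (world z) of any of bobbin_1_center, bobbin_2_center, bobbin_3_center, beeswax_center above 0.043 m or height (world z) of thimble_center above 0.0485 m).
It fails at once if a bobbin, the thimble or the wax is gripped or jammed by the fingers with more than 15 N (contact force between the fingers and bobbin_1 above 15 N or contact force between the fingers and bobbin_2 above 15 N or contact force between the fingers and bobbin_3 above 15 N or contact force between the fingers and thimble above 15 N or contact force between the fingers and beeswax above 15 N).
It fails at once if the thimble or the wax is pushed more than 20 mm (distance of any of thimble_center, beeswax_center from where it was at the start of the episode above 0.02 m).
It fails at once if tape roll, tape measure or thread spool is moved more than 20 mm (distance of any of linen_tape, tape_measure, thread_spool from where it was at the start of the episode above 0.02 m).
It also fails if it takes over 48 s, if anything falls off the work surface, if the arm or the gripper's body presses on something with over 40 N, if the wrist force passes 120 N, or if a joint passes its speed limit or range.

### The arm

A 6-joint arm with a two-finger parallel gripper is mounted at the origin on a cart in front of the work surface, level with it; the furniture and walls round the work are solid. World frame = base frame: x ahead of the robot, y to its left, z up, the work surface at z = 0. Lengths are in m, angles in rad, forces in N, time in s.
With the tool pointing down it reaches from about 0.25 to 0.725 m from the base axis. Payload 4 kg.
Tool frame: the origin (TCP) lies on the centre line of the jaws, within the pads' length; the fingertips stand 14 mm ahead of it and the grasp point (between the pads) lies 5 mm behind it; z points along the fingers, x is the direction in which the jaws open and shut, and the axes are right-handed (so a half turn about z gives the same grasp; the last joint's range is limited). The gripper opens to 85 mm and grips with 20 to 120 N. Pads are 22 mm wide; open, the fingers measure 114 mm over their backs; the gripper's body (76 mm by 85 mm) begins 54 mm behind the grasp point. The pads swing forward as they close: fully open they stand 13 mm farther back than shut.
Start: joints at [1.271, 0.241, 0.005, 1.335, 0, 1.571], TCP at [0.148, 0.478, 0.245] pointing down, gripper open.
Joint ranges: [-2.72, 2.72], [-1.05, 1.87], [-1.09, 1.28], [-1.99, 2.15], [-1.42, 1.44], [-3.14, 3.14]. Speed limits (rad/s): [2.79, 2.79, 3.14, 3.14, 3.14, 3.14].

### API

Orientations are given as a unit quaternion [x, y, z, w].
In Python, from workcell import get_obs, optics, ticket gives the robot as it stands.
- The arm moves only by the shell command python3 -m inch 'ROWS'. ROWS is JSON, a list that holds one entry, the list of rows, each a list of 5 numbers: the finger opening in cm, from 0 to 8.54, then the shift along the tool's x, y, z in cm, then the turn about the tool's z in degrees. In form: [[[fingers, dx, dy, dz, roll], ...]]. A call has exactly 5 rows; each row is the pose to reach, as a shift and turn from the pose measured when the call began, along the tool's axes at that moment; what a row does not reach only later rows make up. A row lasts 1/8 s, in which the tool goes at most 62.5 mm and 10.7 degrees, less where a joint would pass 70% of its speed; a pose out of reach is approached as far as the arm can. A call with a gripper value outside its range is refused whole. The fingers move at their own pace and stop on an object; the grip force is fixed at half the most. Time passes only in rows, so rows that repeat a pose let the fingers close, or fill a call up. It gives the time, the measured TCP pose, the force and the opening at its end, in the units of the state.
- get_obs(): the state, without advancing time (a new reading comes with each control period).
- optics.camera(name): name is "scene" or "top"; returns (picture, depth): 400x640x3 uint8, red, green, blue; 400x640 float32, m along the optical axis (not along the pixel's ray), 0 where there is no reading.
- optics.camera_info(name): a dict with "vfov" (degrees; the focal length in pixels is half the picture's height over the tangent of half this angle, whatever the lens; pixels are square), "cx", "cy" (the principal point, pixels), "R" (3x3) and "t" (3): a world point X has camera coordinates R X + t. Camera axes: x right, y down, z forward; pixel columns grow to the right and rows downward; lengths in m; the calibration is good to about 2 mm. A picture is of the moment at which its call begins. camera_info takes no time and is no camera call.
- ticket.job_done(): hands the job in, once; it reports no verdict.
The state is a dict: "clock": time; "joint_pos": joint angles; "joint_vel": joint speeds; "tau": joint torques, N m; "eef_pos": TCP position; "tool_rot": TCP orientation; "ft_force": force on the tool from outside, world axes, zero at the start; "ft_torque": the same for the moment, N m; "grip_width": finger opening in m.
Only numpy, scipy, OpenCV 4.12 (cv2) and the standard library are available. Lean on these libraries where they do the work, as an engineer would, in place of code of your own. Each camera call takes 0.05 s, during which the arm holds its last target.

## Working session

There is one attempt and no reset: what is moved stays moved. The work goes in short steps, Python scripts to look and compute and a shell command to move; the robot and the scene stay as the last step left them, time stands still between calls to the robot, and variables do not carry over. Pictures are saved under pics/ and viewed, and the job is handed in when it is done.

```bash
mkdir -p pics; ls; cat > look.py <<'E'
import sys,cv2,numpy as np
from workcell import get_obs,optics
tag=sys.argv[1]
for n in sys.argv[2:]:
    p,d=optics.camera(n)
    cv2.imwrite(f'pics/{tag}_{n}.png',p[:,:,::-1]); np.savez(f'pics/{tag}_{n}.npz',p=p,d=d)
E
python3 look.py a scene top; python3 -c "
from workcell import get_obs,optics
print(get_obs())
for n in('scene','top'):print(optics.camera_info(n))"
```

```text
pics
{'clock': 0.1, 'joint_pos': array([ 1.27103001e+00,  2.41354286e-01,  3.89160116e-03,  1.33515005e+00,
       -2.59783720e-05,  1.57080597e+00]), 'joint_vel': array([-0.00129677, -0.00108455,  0.00280432, -0.00089536,  0.00173328,
       -0.00156808]), 'tau': array([-9.41671788e-04, -3.73137903e+01,  2.53010309e+01,  1.08570451e-02,
       -5.17337401e-05,  6.38499344e-06]), 'eef_pos': array([0.14750675, 0.47721875, 0.24450606]), 'tool_rot': array([ 8.04768623e-01,  5.93587937e-01, -7.23179287e-04,  5.49559723e-04]), 'ft_force': array([-0.11415137, -0.04809949, -0.427881  ]), 'ft_torque': array([-0.00261079,  0.00352252, -0.00085215]), 'grip_width': 0.08502646420951906}
{'vfov': 47.02878815776839, 'cx': 329.4367363781576, 'cy': 207.09377461218384, 'R': array([[ 0.53413499, -0.84539565,  0.00245067],
       [-0.4251685 , -0.27113181, -0.8635504 ],
       [ 0.7307062 ,  0.46021053, -0.50425659]]), 't': array([-0.47937675,  0.24429896,  0.97206415])}
{'vfov': 43.41071842909813, 'cx': 325.9991671923979, 'cy': 195.68608601050892, 'R': array([[ 0.00973269, -0.99978198, -0.01847362],
       [-0.98614083, -0.00653664, -0.16578161],
       [ 0.16562471,  0.01983109, -0.98598944]]), 't': array([-0.17330007,  0.58310157,  1.30236463])}
```

View pics/a_scene.png

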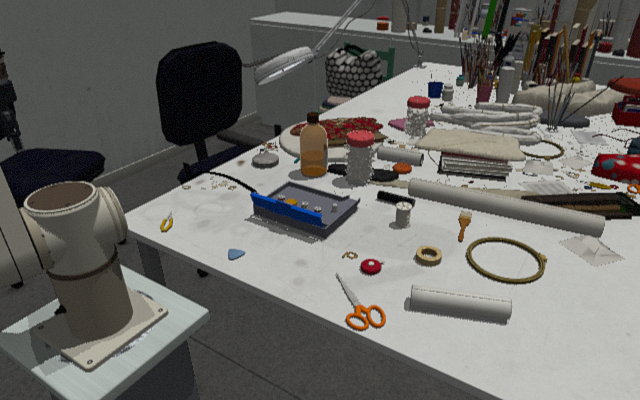

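View pics/a_top.png

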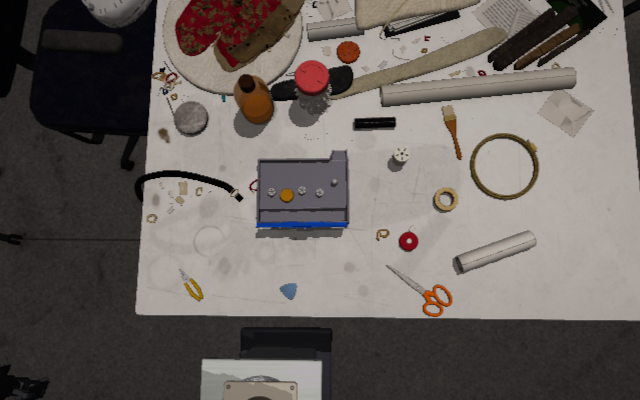

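```bash
python3 - <<'E'
import cv2
a=cv2.imread('pics/a_top.png')[145:240,245:360]; cv2.imwrite('pics/a_topc.png',cv2.resize(a,None,fx=6,fy=6,interpolation=cv2.INTER_CUBIC))
a=cv2.imread('pics/a_scene.png')[170:245,235:375]; cv2.imwrite('pics/a_scenec.png',cv2.resize(a,None,fx=5.5,fy=5.5,interpolation=cv2.INTER_CUBIC))
E
```

```text
(no output)
```

View pics/a_topc.png

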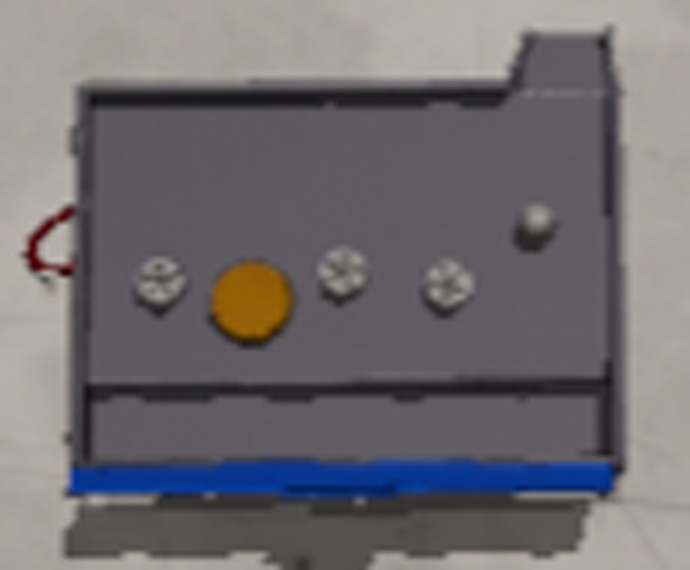

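View pics/a_scenec.png

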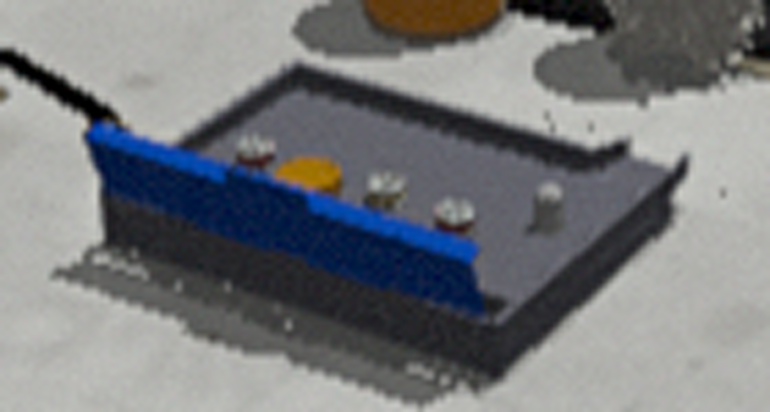

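```bash
cat > geo.py <<'E'
import cv2,numpy as np
from workcell import optics
def K(n):
    i=optics.camera_info(n); f=200/np.tan(np.radians(i['vfov']/2)); return f,i['cx'],i['cy'],np.array(i['R']),np.array(i['t'])
def cloud(n,d):
    f,cx,cy,R,t=K(n); v,u=np.mgrid[0:400,0:640]
    c=np.stack([(u-cx)/f*d,(v-cy)/f*d,d],-1)
    return (c-t)@R
def ray(n,u,v,z):
    f,cx,cy,R,t=K(n); o=-R.T@t; r=R.T@np.array([(u-cx)/f,(v-cy)/f,1]); return o+r*(z-o[2])/r[2]
def px(n,X):
    f,cx,cy,R,t=K(n); c=R@np.array(X)+t; return c[0]/c[2]*f+cx,c[1]/c[2]*f+cy
E
python3 - <<'E'
import numpy as np,cv2
from geo import *
z=np.load('pics/a_top.npz'); p=z['p'].astype(int); d=z['d']; C=cloud('top',d)
print(np.round(C[150:236:4,300]*1000).astype(int).tolist())
hsv=cv2.cvtColor(z['p'],cv2.COLOR_RGB2HSV)
def comps(m,zz,name,lo=8):
    n,l,s,c=cv2.connectedComponentsWithStats(m.astype(np.uint8))
    for i in range(1,n):
        if s[i,4]>=lo:
            print(name,np.round(c[i],1),s[i],np.round(ray('top',*c[i],zz)*1000,1))
box=np.zeros((400,640),bool); box[172:208,262:345]=1
comps(box&(p.min(2)>118),.034,'white')
comps(box&(hsv[...,1]>150),.034,'wax')
comps((hsv[...,1]>150)&(abs(hsv[...,0].astype(int)-115)<12),.06,'blue')
g=(p.max(2)<125)
roi=np.zeros_like(box); roi[150:240,245:360]=1
comps(g&roi,.036,'tray',300)
zz=C[...,2]
mt=roi&(p.max(2)<125)&(C[...,2]>.030)&(C[...,2]<.045)
ys,xs=np.nonzero(mt); print(len(ys))
E
```

```text
[[724, -93, -3], [710, -93, 3], [699, -93, 1], [682, -95, 26], [671, -95, 24], [660, -96, 25], [649, -96, 23], [637, -96, 23], [627, -96, 20], [615, -96, 24], [602, -97, 34], [593, -97, 21], [581, -97, 27], [571, -97, 21], [560, -97, 22], [552, -96, 1], [540, -97, 6], [529, -97, 4], [509, -102, 82], [498, -103, 85], [496, -97, 3], [485, -97, -2]]
white [334.3 180.3] [333 179   4   4  10] [ 629.4 -190.5   34. ]
white [271.  188.9] [269 188   5   3   9] [604.5 -18.2  34. ]
white [301.1 190.8] [298 189   8   4  12] [ 599.6 -100.4   34. ]
white [320.3 191.2] [316 189   8   6  22] [ 599.  -152.7   34. ]
white [270. 193.] [268 192   5   3   8] [593.1 -15.8  34. ]
wax [286.6 194.9] [280 189  14  13 137] [588.1 -61.2  34. ]
blue [64.6  2.1] [59  0 12  7 32] [1141.4  588.1   60. ]
blue [74.5  3.2] [73  0  5  8 15] [1138.   559.1   60. ]
blue [80.4  9.2] [75  5 11  9 37] [1119.5  540.1   60. ]
blue [77.  17.2] [73 13  9 10 27] [1094.7  547.7   60. ]
blue [75.7 25.3] [69 20 16 10 56] [1069.8  549.1   60. ]
blue [93.  27.7] [88 25 10  6 21] [1062.4  498.9   60. ]
blue [135.6  40.6] [132  37   7   8  14] [1023.3  373.9   60. ]
blue [140.8  45.6] [140  43   4   6   9] [1008.3  358.    60. ]
blue [107.1  56.6] [105  55   5   4   8] [975. 451.  60.]
blue [56.2 79. ] [53 78  7  4 12] [908.3 589.   60. ]
blue [39.5 82.8] [37 80  6  6 16] [896.9 635.2  60. ]
blue [111.3  93.4] [108  92   8   4  10] [866.4 430.3  60. ]
blue [ 68.2 101.3] [65 99  7  7 14] [843.1 549.   60. ]
blue [ 85.8 108.5] [ 83 106   5   7  12] [822.4 498.   60. ]
blue [ 52.  111.9] [ 51 109   3   6   8] [812.3 591.4  60. ]
blue [ 54.8 124.2] [ 53 122   5   4   9] [776.9 580.   60. ]
blue [137.5 128.8] [135 127   6   5  11] [764.7 349.8  60. ]
blue [303.2 224.2] [257 222  91   6 448] [ 505.6 -109.4   60. ]
tray [302.9 195.4] [ 249  150  100   90 6786] [ 586.8 -105.6   36. ]
605
```

```bash
python3 - <<'E'
import numpy as np,cv2
from geo import *
z=np.load('pics/a_top.npz'); g=cv2.cvtColor(z['p'],cv2.COLOR_RGB2GRAY).astype(float)
np.set_printoptions(linewidth=250)
for r in (170,200): print(r,g[r,253:264].astype(int),g[r,340:354].astype(int))
for c in (275,310,335): print(c,'back',g[152:166,c].astype(int),'deckedge',g[202:228,c].astype(int))
def cross(a,th,down=True):
    for i in range(len(a)-1):
        if (a[i]>th>=a[i+1]) if down else (a[i]<th<=a[i+1]): return i+(a[i]-th)/(a[i]-a[i+1])
    return None
L=[];Rr=[];B=[]
for r in range(166,222):
    x=cross(g[r,250:264],130)
    if x is not None and not 178<r<194: L.append(ray('top',250+x,r,.036)[:2])
    x=cross(g[r,355:335:-1],130)
    if x is not None: Rr.append(ray('top',355-x,r,.036)[:2])
for c in range(262,325):
    x=cross(g[150:166,c],130)
    if x is not None: B.append(ray('top',c,150+x,.036)[:2])
D=[]
for c in range(264,342):
    x=cross(g[203:216,c],70)
    if x is not None: D.append(ray('top',c,203+x,.022)[:2])
for n,P in(('L',L),('R',Rr),('B',B),('D',D)):
    P=np.array(P,np.float32); vx,vy,x0,y0=cv2.fitLine(P,cv2.DIST_HUBER,0,.001,.001).ravel()
    a=np.degrees(np.arctan2(vy,vx)); print(n,len(P),'ang',round(a,2),'pt',np.round([x0*1000,y0*1000],1))
E
```

```text
170 [166 167 166 132  81  76  61  72  90  90  90] [ 95  94  95  94  94  73  47  74 109 145 165 166 163 159]
200 [175 175 175 131  79  68  64  90  92  92  92] [ 96  96  95  95  96  96  72  71  93 134 165 165 165 166]
275 back [162 163 164 165 165 165 138 101  46  25  40  83  91  90] deckedge [92 91 92 92 92 92 88 40 41 45 86 93 93 93 93 93 92 93 93 74 64 54 48 49 56 43]
310 back [175 174 174 176 176 176 132  92  37  34  42  85  92  92] deckedge [ 94  94  95  95  94 102  73  35  42  69  91  95  96  95  95  95  94  95  95  84  60  53  50  41  33  41]
335 back [ 92  92  92  93  92  93  94  93 110  98  94  94  93  93] deckedge [ 95  95  95  95  96  85  51  39  44  88  95  96  96  95  95  95  95  96  96  95  61  51  50  49  44 124]
L 41 ang 0.75 pt [593.   21.6]
R 56 ang 0.83 pt [ 592.4 -229.9]
B 63 ang -89.26 pt [690.7 -71.6]
D 78 ang -88.66 pt [ 554.5 -114.8]
```

```bash
python3 - <<'E'
import numpy as np,cv2
from geo import *
c0=np.array([602.8,-104.2]);th=np.radians(.85);Rt=np.array([[np.cos(th),np.sin(th)],[-np.sin(th),np.cos(th)]])
z=np.load('pics/a_top.npz'); rgb=z['p'].astype(float)
deck=np.median(rgb[170:205,262:340].reshape(-1,3),0); diff=np.abs(rgb-deck).max(2)
m=(diff>14); b=np.zeros_like(m); b[168:206,264:341]=1; m&=b
m=cv2.morphologyEx(m.astype(np.uint8),cv2.MORPH_CLOSE,np.ones((3,3),np.uint8))
n,l,s,c=cv2.connectedComponentsWithStats(m)
for i in range(1,n):
    if s[i,4]>12:
        k=np.array([s[i,0]+s[i,2]/2-.5,s[i,1]+s[i,3]/2-.5])
        X=ray('top',*c[i],.030)[:2]*1000; Y=ray('top',*k,.030)[:2]*1000
        print(s[i],np.round(c[i],1),'cen',np.round(X,1),'bbox',np.round(Y,1),'tray',np.round(Rt@(X-c0),1))
C=cloud('top',z['d'])
hsv=cv2.cvtColor(z['p'],cv2.COLOR_RGB2HSV); bl=(hsv[...,1]>150)&(abs(hsv[...,0].astype(int)-115)<12); bl[:215]=0;bl[235:]=0
P=C[bl]*1000; print(len(P),np.percentile(P,[2,20,50,80,98],axis=0).round(0).tolist())
z=np.load('pics/a_scene.npz');C=cloud('scene',z['d'])
hsv=cv2.cvtColor(z['p'],cv2.COLOR_RGB2HSV); bl=(hsv[...,1]>150)&(abs(hsv[...,0].astype(int)-115)<12); bl[:185]=0;bl[232:]=0;bl[:,:248]=0;bl[:,330:]=0
P=C[bl]*1000; A=np.c_[P[:,2],P[:,1],np.ones(len(P))]; k=np.linalg.lstsq(A,P[:,0],rcond=None)[0]; r=P[:,0]-A@k; g=abs(r)<10;k=np.linalg.lstsq(A[g],P[g,0],rcond=None)[0]
print(len(P),np.percentile(P,[2,50,98],axis=0).round(0).tolist(),'dx/dz',k, 'angle',np.pi/2-np.arctan(k[0]))
E
```

```text
[330 179   8   8  46] [333.7 183. ] cen [ 622.8 -188.7] bbox [ 624.  -188.3] tray [ 18.7 -84.8]
[298 186   8  10  65] [301.5 190.7] cen [ 600.8 -101.2] bbox [ 601.3 -101.2] tray [-1.9  3.1]
[267 188   9  10  65] [271.2 192.5] cen [595.2 -18.6] bbox [595.2 -18. ] tray [-6.4 85.7]
[279 188  16  15 180] [286.5 195.1] cen [588.2 -60.6] bbox [588.5 -60.5] tray [-14.   43.8]
[315 188   9  10  67] [319.1 192.7] cen [ 595.4 -149.2] bbox [ 596. -149.] tray [ -8.  -44.9]
448 [[495.0, -219.0, 74.0], [500.0, -178.0, 78.0], [504.0, -111.0, 80.0], [507.0, -46.0, 83.0], [510.0, 5.0, 88.0]]
884 [[492.0, -221.0, 36.0], [500.0, -116.0, 66.0], [510.0, 5.0, 87.0]] dx/dz [-3.43905828e-01 -1.03804454e-02  5.19928835e+02] angle 1.9020317569776157
```

```bash
cat > to.py <<'E'
import sys,numpy as np
from scipy.spatial.transform import Rotation as R
from workcell import get_obs
o=get_obs(); r=R.from_quat(o['tool_rot']).as_matrix(); p=o['eef_pos']*1000
print('t',round(o['clock'],2),'p',p.round(1),'yaw',round(np.degrees(np.arctan2(r[1,0],r[0,0])),2),'tz',r[:,2].round(3),'F',o['ft_force'].round(1),'w',round(o['grip_width']*1000,1),'q',o['joint_pos'].round(2))
for a in sys.argv[1:]:
    t=np.array([float(x) for x in a.split(',')]); print(a,'-> cm',(r.T@(t[:3]-p)/10).round(2),'turn',round(np.degrees(np.arctan2(r[1,0],r[0,0]))-.85,1))
E
python3 to.py 330,290,160 630,-18,110
```

```text
t 0.1 p [147.5 477.2 244.5] yaw 72.82 tz [-0.001 -0.002 -1.   ] F [-0.1 -0.  -0.4] w 85.0 q [ 1.27  0.24  0.    1.34 -0.    1.57]
330,290,160 -> cm [-12.48  22.96   8.47] turn 72.0
630,-18,110 -> cm [-33.04  60.72  13.51] turn 72.0
```

```bash
python3 -m inch '[[[0,-2.8,5.2,1.0,9],[0,-5.6,10.4,2.2,18],[0,-8.4,15.6,3.4,27],[0,-11.2,20.8,4.6,36],[0,-14,26,5.8,45]]]'; python3 to.py 630,-18,120
```

```text
clock: 0.72
eef_pos: [0.3554, 0.265, 0.1862]
tool_rot: [0.971, 0.238, -0.001, 0.001]
ft_force: [0.4, 0.6, 0.3]
grip_width: 0.0
t 0.72 p [355.4 265.  186.2] yaw 27.54 tz [-0.001 -0.002 -1.   ] F [0.4 0.6 0.3] w 0.0 q [ 0.64  0.17 -0.25  1.16 -0.    1.73]
630,-18,120 -> cm [11.27 37.78  6.66] turn 26.7
```

```bash
python3 -m inch '[[[0,1.7,5.6,1.0,6],[0,3.4,11.2,2.2,12],[0,5.1,16.8,3.4,18],[0,6.8,22.4,4.6,24],[0,8.5,28,5.6,26.7]]]'; python3 to.py 630,-18,120
```

```text
clock: 1.35
eef_pos: [0.561, 0.0543, 0.1295]
tool_rot: [1.0, 0.006, -0.001, 0.001]
ft_force: [0.7, 0.2, -0.5]
grip_width: -0.0
t 1.35 p [561.   54.3 129.5] yaw 0.73 tz [-0.002 -0.002 -1.   ] F [ 0.7  0.2 -0.5] w -0.0 q [ 0.1   0.44 -0.02  1.11 -0.    1.66]
630,-18,120 -> cm [6.81 7.32 0.95] turn -0.1
```

```bash
python3 to.py 630,-18,80
```

```text
t 1.35 p [561.   54.3 129.5] yaw 0.73 tz [-0.002 -0.002 -1.   ] F [ 0.7  0.2 -0.5] w -0.0 q [ 0.1   0.44 -0.02  1.11 -0.    1.66]
630,-18,80 -> cm [6.82 7.31 4.95] turn -0.1
```

```bash
python3 -m inch '[[[0,3,3.2,0,0],[0,6.8,7.3,1,0],[0,6.8,7.3,3,0],[0,6.8,7.3,5,0],[0,6.8,7.3,5,0]]]'; python3 look.py b scene top; python3 to.py 630,-18,39; python3 - <<'E'
import cv2
a=cv2.imread('pics/b_top.png')[125:245,235:365]; cv2.imwrite('pics/b_topc.png',cv2.resize(a,None,fx=5,fy=5,interpolation=cv2.INTER_CUBIC))
a=cv2.imread('pics/b_scene.png')[120:245,225:385]; cv2.imwrite('pics/b_scenec.png',cv2.resize(a,None,fx=4.7,fy=4.7,interpolation=cv2.INTER_CUBIC))
E
```

```text
clock: 1.98
eef_pos: [0.6277, -0.0181, 0.0768]
tool_rot: [1.0, 0.006, -0.004, 0.001]
ft_force: [-0.4, 0.7, 0.8]
grip_width: 0.0002
t 2.08 p [629.6 -17.8  79.4] yaw 0.73 tz [-0.002 -0.002 -1.   ] F [-0.8  0.6 -0.3] w -0.0 q [-0.03  0.61  0.12  1.09 -0.    1.53]
630,-18,39 -> cm [0.05 0.01 4.04] turn -0.1
```

View pics/b_topc.png

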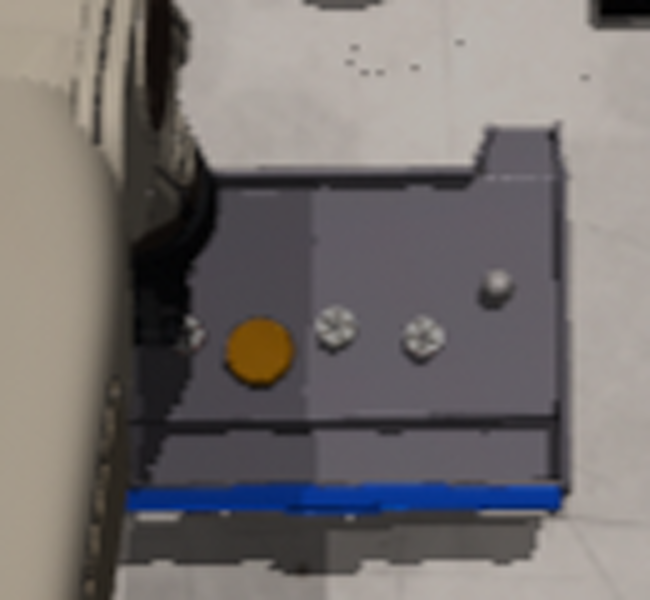

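View pics/b_scenec.png

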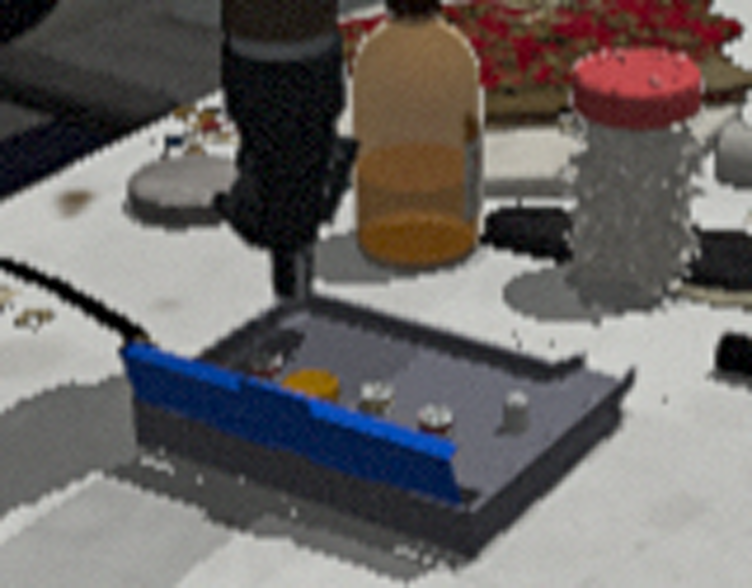

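```bash
python3 - <<'E'
from geo import *
for z in (53,60,66,72,79): print(z,px('scene',(.6296,-.0178,z/1000)), px('scene',(.6296-.0145,-.0178,z/1000)),px('scene',(.6296,-.0178-.011,z/1000)))
E
```

```text
53 (np.float64(287.3575636831883), np.float64(185.93067665122388)) (np.float64(284.4686142513426), np.float64(187.81261576658667)) (np.float64(290.27498763651204), np.float64(186.83845850892354))
60 (np.float64(287.25664614976887), np.float64(183.88339501511493)) (np.float64(284.35955062828845), np.float64(185.75445360308782)) (np.float64(290.181118197395), np.float64(184.78602084251017))
66 (np.float64(287.1697376523257), np.float64(182.12031019914312)) (np.float64(284.2656234710449), np.float64(183.98193481313677)) (np.float64(290.1002780155569), np.float64(183.01846544082787))
72 (np.float64(287.0824501673087), np.float64(180.34953698380204)) (np.float64(284.17128356795394), np.float64(182.20162701102566)) (np.float64(290.0190840178535), np.float64(181.24317392166415))
79 (np.float64(286.9801324542395), np.float64(178.27385035217753)) (np.float64(284.0606950438903), np.float64(180.11468812552891)) (np.float64(289.9239073964194), np.float64(179.1621549592542))
```

```bash
python3 -m inch '[[[0,0,0,1.5,0],[0,0,0,3,0],[0,0,0,3.8,0],[0,0,0,3.9,0],[0,0,0,3.9,0]]]'; python3 to.py 570,-18,40
```

```text
clock: 2.7
eef_pos: [0.6297, -0.0179, 0.0405]
tool_rot: [1.0, 0.006, -0.001, 0.001]
ft_force: [-0.8, -0.2, -0.0]
grip_width: -0.0001
t 2.7 p [629.7 -17.9  40.5] yaw 0.73 tz [-0.002 -0.002 -1.   ] F [-0.8 -0.2 -0. ] w -0.1 q [-0.03  0.64  0.08  1.01 -0.    1.53]
570,-18,40 -> cm [-5.97 -0.07  0.07] turn -0.1
```

```bash
python3 -m inch '[[[0,-0.8,0,0.1,0],[0,-1.6,0,0.1,0],[0,-2.4,0,0.1,0],[0,-3.2,0,0.1,0],[0,-4.0,0,0.1,0]]]'; python3 -m inch '[[[0,-0.6,0,0,0],[0,-1.2,0,0,0],[0,-1.7,0,0,0],[0,-2.2,0,0,0],[0,-2.4,0,0,0]]]'; python3 look.py c scene; python3 to.py 565,-18,40; python3 - <<'E'
import cv2
a=cv2.imread('pics/c_scene.png')[120:245,225:385]; cv2.imwrite('pics/c_scenec.png',cv2.resize(a,None,fx=4.7,fy=4.7,interpolation=cv2.INTER_CUBIC))
E
```

```text
clock: 3.32
eef_pos: [0.5892, -0.0184, 0.0398]
tool_rot: [1.0, 0.006, -0.001, 0.001]
ft_force: [0.2, -0.9, -0.2]
grip_width: 0.0003
clock: 3.95
eef_pos: [0.5647, -0.0187, 0.0398]
tool_rot: [1.0, 0.006, -0.001, 0.001]
ft_force: [-0.2, 0.5, -0.4]
grip_width: 0.0002
t 4.0 p [564.6 -18.7  39.8] yaw 0.73 tz [-0.002 -0.002 -1.   ] F [ 0.1  0.1 -0.7] w 0.1 q [-0.03  0.54 -0.12  0.91 -0.    1.53]
565,-18,40 -> cm [ 0.04 -0.07 -0.02] turn -0.1
```

View pics/c_scenec.png

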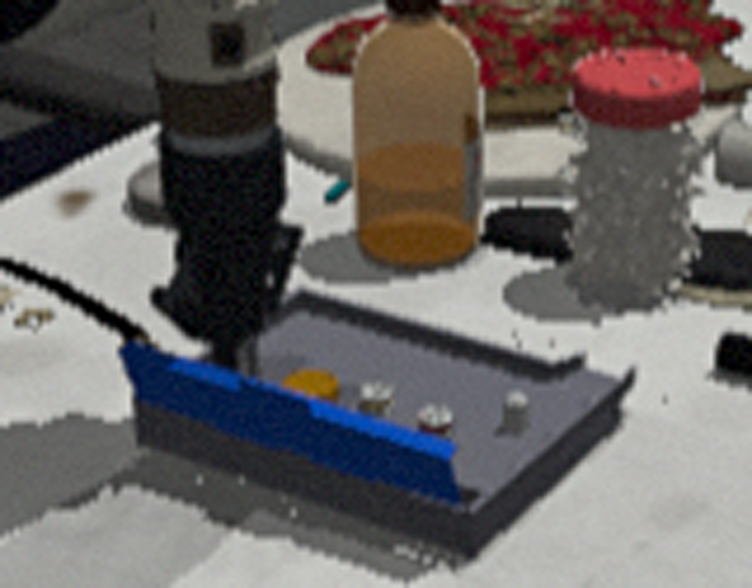

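```bash
python3 -m inch '[[[0,-0.4,0,0,0],[0,-0.8,0,0,0],[0,-0.8,0,0,0],[0,0.5,0,-1.5,0],[0,2,0,-5,0]]]'; python3 to.py 636,-101.5,85 636,-101.5,40
```

```text
clock: 4.62
eef_pos: [0.5833, -0.0184, 0.0884]
tool_rot: [1.0, 0.006, -0.004, 0.001]
ft_force: [0.3, -0.4, 0.2]
grip_width: -0.0002
t 4.62 p [583.3 -18.4  88.4] yaw 0.73 tz [-0.007 -0.001 -1.   ] F [ 0.3 -0.4  0.2] w -0.2 q [-0.03  0.52 -0.01  1.05 -0.    1.53]
636,-101.5,85 -> cm [5.17 8.38 0.31] turn -0.1
636,-101.5,40 -> cm [5.2  8.37 4.81] turn -0.1
```

Tips are at 74 mm, clear of everything; cross to behind the middle bobbin, then check the trough.

```bash
python3 -m inch '[[[0,2.6,4.2,0,0],[0,5.2,8.4,0,0],[0,5.2,8.4,1.2,0],[0,5.2,8.4,1.2,0],[0,5.2,8.4,1.2,0]]]'; python3 look.py d top; python3 to.py 636,-101.5,40; python3 - <<'E'
import cv2
a=cv2.imread('pics/d_top.png')[125:245,235:365]; cv2.imwrite('pics/d_topc.png',cv2.resize(a,None,fx=5,fy=5,interpolation=cv2.INTER_CUBIC))
E
```

```text
clock: 5.25
eef_pos: [0.6354, -0.1006, 0.0758]
tool_rot: [1.0, 0.007, -0.004, 0.0]
ft_force: [0.8, -0.5, 0.7]
grip_width: -0.0001
t 5.3 p [ 635.8 -100.5   76.2] yaw 0.81 tz [-0.008 -0.001 -1.   ] F [ 1.1 -0.1 -0.5] w 0.3 q [-0.16  0.64  0.17  1.11 -0.    1.4 ]
636,-101.5,40 -> cm [0.05 0.09 3.62] turn -0.0
```

View pics/d_topc.png

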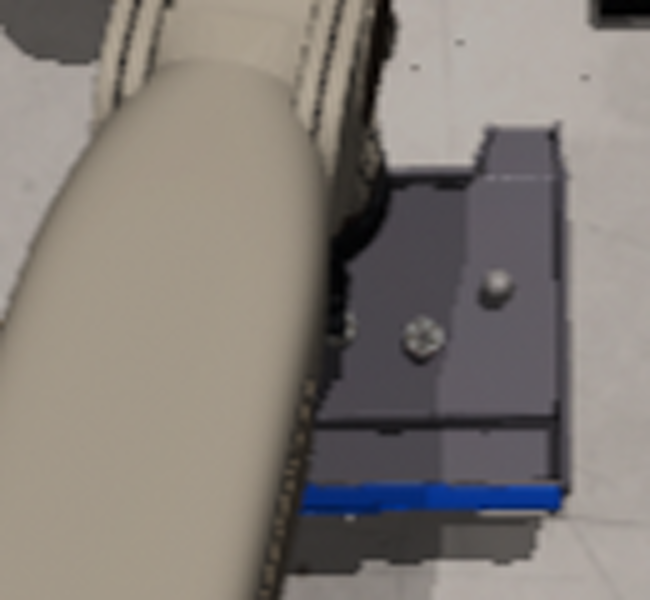

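```bash
python3 -m inch '[[[0,0,0.1,1.2,0],[0,0,0.1,2.6,0],[0,0,0.1,3.5,0],[0,0,0.1,3.6,0],[0,0,0.1,3.6,0]]]'; python3 -m inch '[[[0,-0.8,0,0,0],[0,-1.6,0,0,0],[0,-2.4,0,0,0],[0,-3.2,0,0,0],[0,-4.0,0,0,0]]]'; python3 to.py 557,-101.5,40
```

```text
clock: 5.92
eef_pos: [0.6355, -0.1016, 0.0401]
tool_rot: [1.0, 0.007, -0.004, 0.001]
ft_force: [-0.1, 0.4, -0.9]
grip_width: 0.0002
clock: 6.55
eef_pos: [0.5949, -0.1022, 0.0406]
tool_rot: [1.0, 0.007, -0.004, 0.001]
ft_force: [-0.2, -0.7, 0.0]
grip_width: -0.0001
t 6.55 p [ 594.9 -102.2   40.6] yaw 0.81 tz [-0.008 -0.001 -1.   ] F [-0.2 -0.7  0. ] w -0.1 q [-0.17  0.6  -0.    0.97 -0.    1.39]
557,-101.5,40 -> cm [-3.79 -0.13  0.09] turn -0.0
```

```bash
python3 -m inch '[[[0,-0.7,0,0.1,0],[0,-1.4,0,0.1,0],[0,-2.1,0,0.1,0],[0,-2.7,0,0.1,0],[0,-3.2,0,0.1,0]]]'; python3 -m inch '[[[0,-0.3,0,0,0],[0,-0.6,0,0,0],[0,-0.6,0,0,0],[0,0.5,0,-1.5,0],[0,2,0,-5,0]]]';python3 to.py 631,-149,85
```

```text
clock: 7.18
eef_pos: [0.5625, -0.1027, 0.0398]
tool_rot: [1.0, 0.007, -0.004, 0.001]
ft_force: [0.4, -0.0, 0.7]
grip_width: 0.0001
clock: 7.8
eef_pos: [0.5814, -0.102, 0.0882]
tool_rot: [1.0, 0.007, -0.006, 0.0]
ft_force: [0.6, -0.2, -0.2]
grip_width: 0.0001
t 7.8 p [ 581.4 -102.    88.2] yaw 0.8 tz [-0.013 -0.    -1.   ] F [ 0.6 -0.2 -0.2] w 0.1 q [-0.17  0.53  0.02  1.07 -0.    1.38]
631,-149,85 -> cm [4.9  4.76 0.26] turn -0.1
```

```bash
python3 -m inch '[[[0,2.5,2.4,0,0],[0,4.9,4.8,0,0],[0,4.9,4.8,1.5,0],[0,4.9,4.8,3.2,0],[0,4.9,4.8,4.2,0]]]'; python3 to.py 630,-149,40
```

```text
clock: 8.43
eef_pos: [0.6284, -0.1483, 0.0432]
tool_rot: [1.0, 0.007, -0.009, -0.0]
ft_force: [0.6, 0.1, 0.0]
grip_width: 0.0001
t 8.43 p [ 628.4 -148.3   43.2] yaw 0.84 tz [-0.017  0.001 -1.   ] F [0.6 0.1 0. ] w 0.1 q [-0.23  0.68  0.15  1.06 -0.    1.33]
630,-149,40 -> cm [0.16 0.07 0.32] turn -0.0
```

```bash
python3 -m inch '[[[0,-0.1,0.1,0.3,0],[0,-0.9,0.1,0.3,0],[0,-1.7,0.1,0.3,0],[0,-2.5,0.1,0.3,0],[0,-3.3,0.1,0.3,0]]]'; python3 to.py 557,-150,40
```

```text
clock: 9.05
eef_pos: [0.595, -0.1499, 0.0414]
tool_rot: [1.0, 0.007, -0.008, -0.0]
ft_force: [0.0, 0.1, 0.5]
grip_width: -0.0001
t 9.05 p [ 595.  -149.9   41.4] yaw 0.83 tz [-0.016  0.001 -1.   ] F [0.  0.1 0.5] w -0.1 q [-0.25  0.62  0.04  1.   -0.    1.31]
557,-150,40 -> cm [-3.8  -0.05  0.2 ] turn -0.0
```

Finish the sweep, then raise high and swing right to free the view.

```bash
python3 -m inch '[[[0,-0.7,0,0.15,0],[0,-1.4,0,0.15,0],[0,-2.1,0,0.15,0],[0,-2.7,0,0.15,0],[0,-3.2,0,0.15,0]]]'; python3 -m inch '[[[0,-0.3,0,0,0],[0,-0.6,0,0,0],[0,-0.6,0,0,0],[0,0.5,0,-2.5,0],[0,1,0,-6,0]]]';python3 -m inch '[[[0,-2,5,-4,0],[0,-4,10,-8,0],[0,-7,15,-9,0],[0,-10,20,-9,0],[0,-10,20,-9,0]]]'; python3 look.py e top scene;python3 to.py;  python3 - <<'E'
import cv2
a=cv2.imread('pics/e_top.png')[125:245,235:365]; cv2.imwrite('pics/e_topc.png',cv2.resize(a,None,fx=5,fy=5,interpolation=cv2.INTER_CUBIC))
E
```

```text
clock: 9.68
eef_pos: [0.5633, -0.1505, 0.0409]
tool_rot: [1.0, 0.007, -0.007, -0.0]
ft_force: [2.8, 0.3, 4.7]
grip_width: -0.0001
clock: 10.3
eef_pos: [0.573, -0.15, 0.0994]
tool_rot: [1.0, 0.007, -0.01, -0.001]
ft_force: [1.3, 0.9, 0.8]
grip_width: -0.0004
clock: 10.92
eef_pos: [0.4748, -0.3553, 0.1907]
tool_rot: [1.0, 0.004, -0.01, -0.001]
ft_force: [-0.5, 0.2, -0.4]
grip_width: 0.0004
t 11.03 p [ 476.8 -351.9  190.3] yaw 0.72 tz [-0.02   0.003 -1.   ] F [0.9 0.3 0.3] w 0.3 q [-0.63  0.47  0.19  1.31 -0.01  0.93]
```

View pics/e_topc.png

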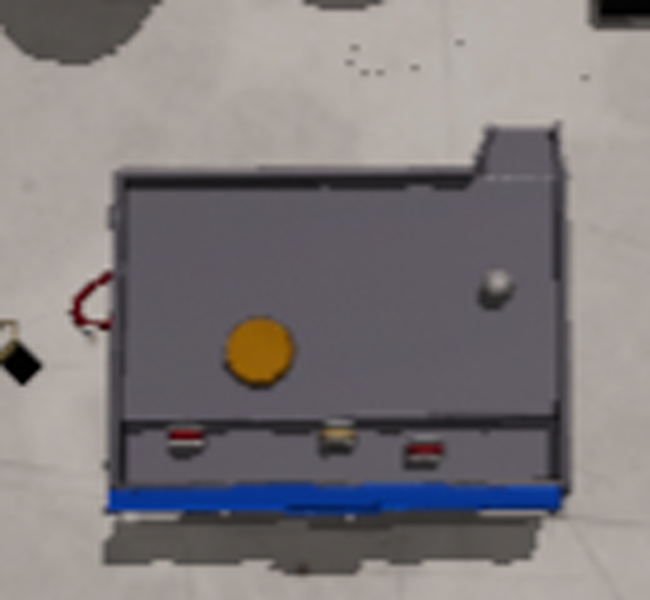

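```bash
python3 - <<'E'
import numpy as np
from geo import *
z=np.load('pics/e_top.npz');C=cloud('top',z['d'])*1000;hsv=cv2.cvtColor(z['p'],cv2.COLOR_RGB2HSV)
c0=np.array([602.8,-104.2]);th=np.radians(.85);Rt=np.array([[np.cos(th),np.sin(th)],[-np.sin(th),np.cos(th)]])
for u,v in((272,213),(302,212.5),(319.5,215.5)):
    s=C[int(v)-5:int(v)+6,int(u)]
    print('col',int(u));print(np.c_[np.arange(int(v)-5,int(v)+6),((s[:,:2]-c0)@Rt.T)[:,0]+66,s[:,2]].round(0).T.tolist())
    for h in (.015,.025):
        X=ray('top',u,v,h)[:2]*1000; print((Rt@(X-c0)+[66,0]).round(1))
a=cv2.imread('pics/e_top.png')[203:225,262:332]; cv2.imwrite('pics/e_tr.png',cv2.resize(a,None,fx=11,fy=11,interpolation=cv2.INTER_CUBIC))
E
```

```text
col 272
[[208.0, 209.0, 210.0, 211.0, 212.0, 213.0, 214.0, 215.0, 216.0, 217.0, 218.0], [18.0, 18.0, 13.0, 10.0, 7.0, 4.0, 3.0, 1.0, -3.0, -5.0, -8.0], [21.0, 5.0, 19.0, 22.0, 25.0, 21.0, 10.0, 5.0, 12.0, 7.0, 9.0]]
[ 5.3 84.8]
[ 3.9 83.5]
col 302
[[207.0, 208.0, 209.0, 210.0, 211.0, 212.0, 213.0, 214.0, 215.0, 216.0, 217.0], [20.0, 17.0, 14.0, 12.0, 9.0, 7.0, 4.0, 3.0, 1.0, -2.0, -6.0], [24.0, 23.0, 24.0, 20.0, 26.0, 18.0, 21.0, 3.0, 1.0, 1.0, 9.0]]
[6.  2.5]
[4.7 1.8]
col 319
[[210.0, 211.0, 212.0, 213.0, 214.0, 215.0, 216.0, 217.0, 218.0, 219.0, 220.0], [14.0, 12.0, 6.0, 3.0, 1.0, -3.0, -5.0, -6.0, -8.0, -11.0, -14.0], [4.0, 2.0, 24.0, 24.0, 21.0, 25.0, 23.0, 9.0, 6.0, 3.0, 6.0]]
[ -2.6 -45.4]
[ -3.9 -45.7]
```

View pics/e_tr.png

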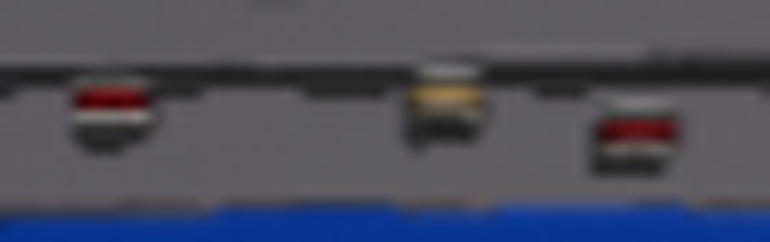

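View pics/e_scene.png

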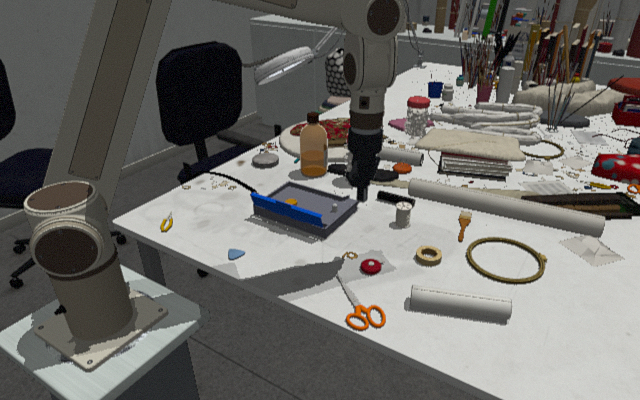

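```bash
python3 to.py 455,-106,180 455,-106,84
```

```text
t 11.03 p [ 476.8 -351.9  190.3] yaw 0.72 tz [-0.02   0.003 -1.   ] F [0.9 0.3 0.3] w 0.3 q [-0.63  0.47  0.19  1.31 -0.01  0.93]
455,-106,180 -> cm [ -1.85 -24.61   1.14] turn -0.1
455,-106,84 -> cm [ -1.66 -24.58  10.74] turn -0.1
```

```bash
python3 -m inch '[[[0,-1.8,-5.5,0,0],[0,-1.8,-11,0,0],[0,-1.8,-16.5,0.5,0],[0,-1.8,-22,1,0],[0,-1.8,-24.6,1,0]]]'; python3 to.py 455,-106,84
```

```text
clock: 11.65
eef_pos: [0.4546, -0.1016, 0.1806]
tool_rot: [1.0, 0.009, -0.011, -0.002]
ft_force: [0.7, -0.6, 0.5]
grip_width: -0.0001
t 11.65 p [ 454.6 -101.6  180.6] yaw 1.06 tz [-0.022  0.004 -1.   ] F [ 0.7 -0.6  0.5] w -0.1 q [-0.22  0.23 -0.18  1.18 -0.    1.33]
455,-106,84 -> cm [0.25 0.48 9.66] turn 0.2
```

```bash
python3 -m inch '[[[0,0,0.5,3,0],[0,0,0.5,6,0],[0,0,0.5,9,0],[0,0,0.5,9.7,0],[0,0,0.5,9.7,0]]]'; python3 look.py f scene; python3 to.py 490,-106,84 515,-106,84; python3 - <<'E'
import cv2
a=cv2.imread('pics/f_scene.png')[120:245,225:385]; cv2.imwrite('pics/f_scenec.png',cv2.resize(a,None,fx=4.7,fy=4.7,interpolation=cv2.INTER_CUBIC))
E
```

```text
clock: 12.28
eef_pos: [0.4525, -0.1053, 0.0835]
tool_rot: [1.0, 0.01, -0.012, -0.002]
ft_force: [-0.0, 0.1, 0.6]
grip_width: 0.0003
t 12.32 p [ 453.2 -105.7   84.2] yaw 1.13 tz [-0.022  0.004 -1.   ] F [0.7 0.1 1. ] w 0.2 q [-0.23  0.33 -0.33  0.94 -0.    1.32]
490,-106,84 -> cm [ 3.68  0.1  -0.06] turn 0.3
515,-106,84 -> cm [ 6.18  0.15 -0.11] turn 0.3
```

View pics/f_scenec.png

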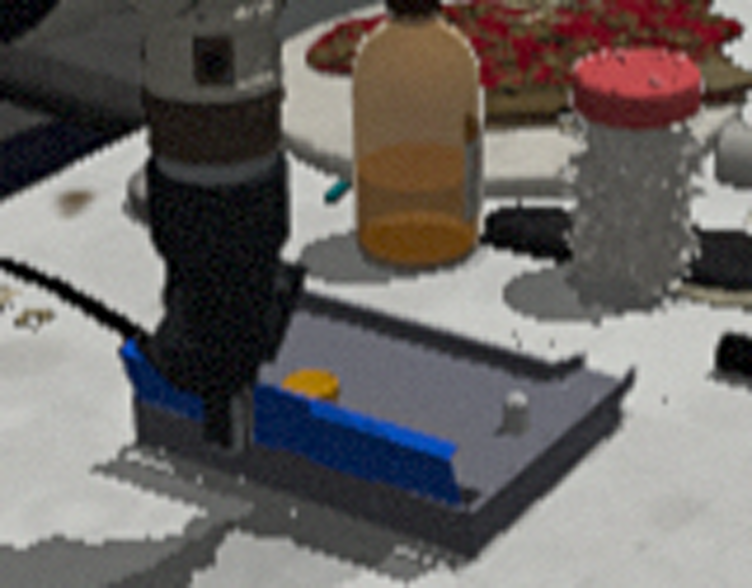

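```bash
python3 -m inch '[[[0,0.9,0,0,0],[0,1.8,0,0,0],[0,2.7,0,0,0],[0,3.5,0,0,0],[0,4.2,0,0,0]]]'; python3 -m inch '[[[0,0.5,0,0,0],[0,1.1,0,0,0],[0,1.7,0,0,0],[0,2.2,0,0,0],[0,2.5,0,0,0]]]';python3 look.py g scene; python3 to.py 521,-106,84 528,-106,75 534,-106,63 536,-106,54; python3 - <<'E'
import cv2
a=cv2.imread('pics/g_scene.png')[120:245,225:385]; cv2.imwrite('pics/g_scenec.png',cv2.resize(a,None,fx=4.7,fy=4.7,interpolation=cv2.INTER_CUBIC))
E
```

```text
clock: 12.95
eef_pos: [0.4957, -0.1049, 0.0832]
tool_rot: [1.0, 0.01, -0.011, -0.002]
ft_force: [-0.2, 0.4, 0.2]
grip_width: 0.0
clock: 13.58
eef_pos: [0.5211, -0.1044, 0.0827]
tool_rot: [1.0, 0.01, -0.011, -0.002]
ft_force: [-0.5, 0.5, -0.9]
grip_width: 0.0003
t 13.62 p [ 521.4 -104.4   82.7] yaw 1.14 tz [-0.021  0.004 -1.   ] F [ 0.8 -0.2 -0.2] w -0.2 q [-0.2   0.44 -0.15  1.   -0.    1.35]
521,-106,84 -> cm [-0.04  0.16 -0.13] turn 0.3
528,-106,75 -> cm [0.68 0.17 0.75] turn 0.3
534,-106,63 -> cm [1.3  0.19 1.94] turn 0.3
536,-106,54 -> cm [1.52 0.2  2.84] turn 0.3
```

View pics/g_scenec.png

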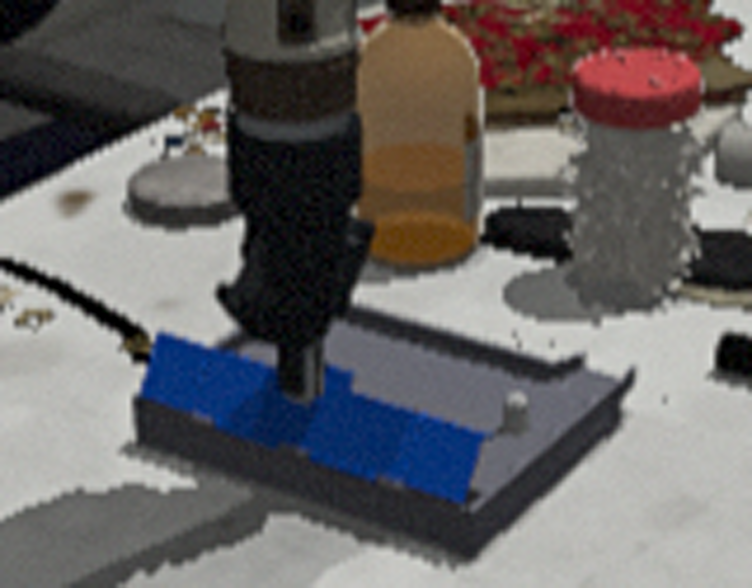

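The cover has gone over (about 60–65°) with the fingertips on it. I'll follow the arc down.

```bash
python3 -m inch '[[[0,0.5,0,0.4,0],[0,0.8,0,0.9,0],[0,1.1,0,1.5,0],[0,1.3,0,2.0,0],[0,1.4,0,2.4,0]]]';  python3 to.py 536,-106,54
```

```text
clock: 14.25
eef_pos: [0.5348, -0.104, 0.0579]
tool_rot: [1.0, 0.01, -0.011, -0.002]
ft_force: [-0.3, 0.2, 0.1]
grip_width: 0.0001
t 14.25 p [ 534.8 -104.    57.9] yaw 1.14 tz [-0.022  0.004 -1.   ] F [-0.3  0.2  0.1] w 0.1 q [-0.19  0.49 -0.14  0.96 -0.    1.36]
536,-106,54 -> cm [0.12 0.2  0.38] turn 0.3
```

```bash
python3 -m inch '[[[0,0.2,0,0.2,0],[0,0.3,0,0.35,0],[0,0.3,0,0.5,0],[0,0.3,0,0.6,0],[0,0.3,0,0.6,0]]]';  python3 to.py
```

```text
clock: 14.88
eef_pos: [0.538, -0.104, 0.0535]
tool_rot: [1.0, 0.01, -0.01, -0.002]
ft_force: [-2.6, -0.0, 8.2]
grip_width: -0.0004
t 14.88 p [ 538.  -104.    53.5] yaw 1.14 tz [-0.02   0.004 -1.   ] F [-2.6 -0.   8.2] w -0.4 q [-0.19  0.5  -0.14  0.95 -0.    1.36]
```

```bash
python3 -m inch '[[[0,0,0,0.1,0],[0,0,0,0.2,0],[0,0,0,0.2,0],[0,0,0,0.2,0],[0,0,0,0.2,0]]]';  python3 to.py
```

```text
clock: 15.5
eef_pos: [0.538, -0.1039, 0.0534]
tool_rot: [1.0, 0.01, -0.01, -0.002]
ft_force: [-4.9, 1.8, 12.2]
grip_width: 0.0001
t 15.5 p [ 538.  -103.9   53.4] yaw 1.14 tz [-0.019  0.004 -1.   ] F [-4.9  1.8 12.2] w 0.1 q [-0.19  0.5  -0.14  0.95 -0.    1.36]
```

```bash
python3 -m inch '[[[0,0,0,0.3,0],[0,0,0,0.4,0],[0,0,0,0.4,0],[0,0,0,0.4,0],[0,0,0,0.4,0]]]'; python3 -m inch '[[[0,0,0,-1,0],[0,0,0,-4,0],[0,0,0,-9,0],[0,-1,5,-12,0],[0,-2,11,-12,0]]]';  python3 -m inch '[[[0,-2,5,0,0],[0,-4,10,0,0],[0,-6,15,0,0],[0,-6,15,0,0],[0,-6,15,0,0]]]'; python3 look.py h top scene; python3 to.py; python3 - <<'E'
import cv2
a=cv2.imread('pics/h_top.png')[125:245,235:365]; cv2.imwrite('pics/h_topc.png',cv2.resize(a,None,fx=5,fy=5,interpolation=cv2.INTER_CUBIC))
a=cv2.imread('pics/h_scene.png')[145:280,225:450]; cv2.imwrite('pics/h_scenec.png',cv2.resize(a,None,fx=3.5,fy=3.5,interpolation=cv2.INTER_CUBIC))
E
```

```text
clock: 16.12
eef_pos: [0.5381, -0.104, 0.0533]
tool_rot: [1.0, 0.01, -0.009, -0.002]
ft_force: [-8.8, 1.5, 23.8]
grip_width: 0.0002
clock: 16.75
eef_pos: [0.5248, -0.2157, 0.177]
tool_rot: [1.0, 0.012, -0.005, -0.0]
ft_force: [0.5, -0.6, -0.1]
grip_width: -0.0
clock: 17.38
eef_pos: [0.4682, -0.3669, 0.1772]
tool_rot: [1.0, 0.011, -0.005, -0.001]
ft_force: [0.1, 0.2, 0.4]
grip_width: -0.0002
t 17.48 p [ 468.7 -365.9  177.3] yaw 1.42 tz [-0.01   0.001 -1.   ] F [-0.4 -0.4  0.2] w 0.0 q [-0.66  0.47  0.16  1.27 -0.01  0.89]
```

View pics/h_topc.png

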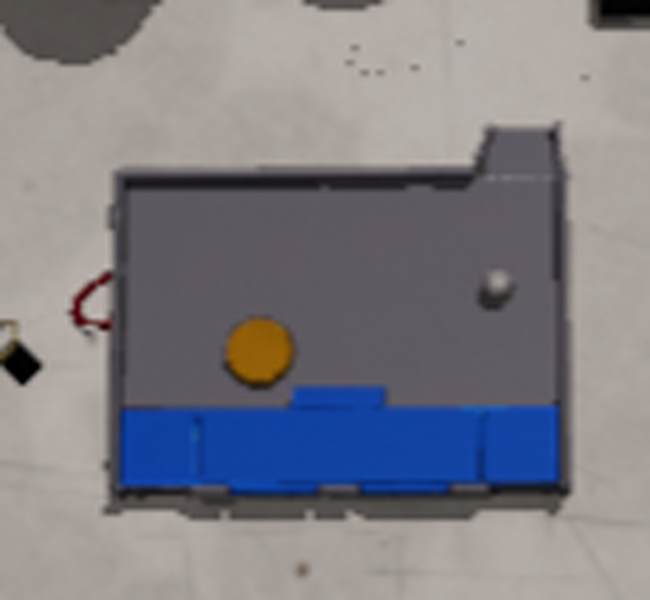

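View pics/h_scenec.png

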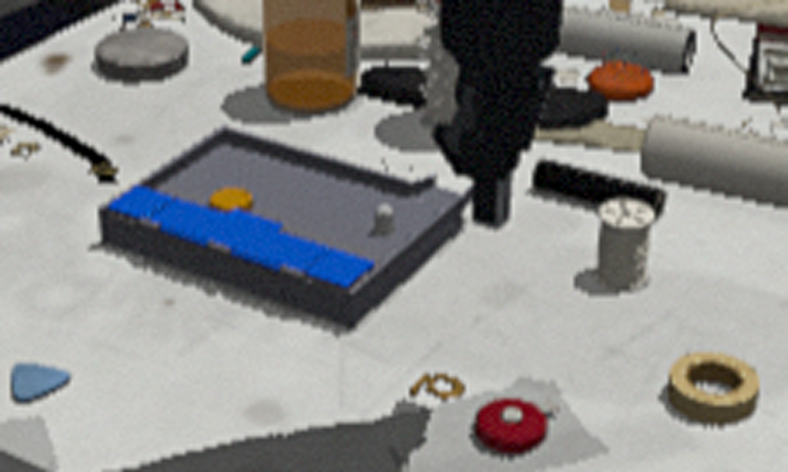

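```bash
python3 - <<'E'
import numpy as np
from geo import *
c0=np.array([602.8,-104.2]);th=np.radians(.85);Rt=np.array([[np.cos(th),np.sin(th)],[-np.sin(th),np.cos(th)]])
for n in('top','scene'):
    z=np.load(f'pics/h_{n}.npz');C=cloud(n,z['d'])*1000;hsv=cv2.cvtColor(z['p'],cv2.COLOR_RGB2HSV)
    m=((hsv[...,1]>150)&(abs(hsv[...,0].astype(int)-112)<14)).astype(np.uint8)
    k,l,s,_=cv2.connectedComponentsWithStats(m); s[0,4]=0
    # component on tray
    P=C[(l>0)]; T=(P[:,:2]-c0)@Rt.T; g=(T[:,0]>-86)&(T[:,0]<-46)&(abs(T[:,1])<112)&(abs(P[:,2]-40)<25)
    A=np.c_[T[g,0]+88.5,np.ones(g.sum())]; q=np.linalg.lstsq(A,P[g,2],rcond=None)[0]; print(n,g.sum(),'slope rad',q.round(3),'mean z',P[g,2].mean().round(1))
E
python3 -c "
import cv2,numpy as np
a=cv2.imread('pics/a_top.png').astype(int);h=cv2.imread('pics/h_top.png').astype(int)
d=abs(a-h).max(2)
for n,(r,c) in dict(wax=(195,286),thimble=(183,334),tape=(200,446),meas=(241,409),spool=(156,401)).items(): print(n,d[r-8:r+9,c-8:c+9].mean().round(1), d[r-8:r+9,c-8:c+9].max())
"
```

```text
top 1218 slope rad [-1.0000e-03  3.9946e+01] mean z 39.9
scene 552 slope rad [-1.4000e-02  3.9684e+01] mean z 39.4
wax 1.8 74
thimble 1.1 3
tape 54.3 133
meas 117.9 153
spool 1.3 3
```

```bash
python3 -c "
from workcell import ticket
print(ticket.job_done())"
```

```text
the job is handed in; nothing more can be done
None
```

The job is handed in, at about 17.5 s of the 48 s allowed. With the fingers closed, I swept the three bobbins one after another over the deck's edge into the trough. I then pushed the cover over from the robot's side and pressed it down until it stopped, at about 24 N.

**Bobbins:** The top picture taken before closing showed all three in the trough with the cover still open at about 1.9 rad. They stand on their rims instead of lying flat. Their centres were about +5, +5 and −3 mm from the trough's centre line, and their tops were about 25 mm above the bench. That puts the centres roughly 10.5 mm above the trough floor, within the limits. I could not see them again once the cover was shut, so their final rest is assumed.

**Cover:** It stopped with the fingertips at about 39.4 mm, against 39.5 mm for fully shut. Plane fits to the depth data gave an angle of about 0.00 rad from the top camera and −0.01 rad from the scene camera, with the top surface at 39–40 mm.

**Things to leave alone:**
- The thimble and spool showed no change between the first and last top pictures.
- The wax's picture area differed only slightly on average, with a few changed pixels that I put down to the cover's tab. It shows in the same place.
- The same comparison did not work for the tape roll and tape measure, which I put down to the arm and its shadow covering them. In the scene camera they sit at the same pixels as at the start.

The arm ended clear of everything, with a force reading of about 0.

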